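# Stack the palette dishes for the night

## Robot

A 6-joint arm with a two-finger parallel gripper is mounted at the origin on the work surface. World frame = base frame: x ahead of the robot, y to its left, z up, the work surface at z = 0. Lengths are in m, angles in degrees, forces in N, time in s.
With the tool pointing down it reaches from about 0.3 to 0.75 m from the base axis. Payload 8.5 kg.
Tool frame: the origin (TCP) lies on the centre line of the jaws, within the pads' length; the fingertips stand tips_ahead ahead of it and the grasp point (between the pads) lies 3 mm ahead of it (tips_ahead is the distance from the TCP to the fingertips, in m); z points along the fingers, y is the line along which they close (so a half turn about z gives the same grasp; the last joint's range is limited). The gripper opens to 85 mm and grips with 20 to 120 N. Pads are 22 mm wide; open, the fingers measure 114 mm over their backs; the gripper's body (76 mm by 85 mm) begins 54 mm behind the grasp point. The pads swing forward as they close: fully open they stand 13 mm farther back than shut.
Start: joints at [52.81, 21.807, 74.336, -0, 83.858, -12.336], TCP at [0.231, 0.499, 0.253] pointing down, gripper open.
Joint ranges: [-178.18, 178.18], [-50.72, 133.34], [12.68, 142.11], [-81.47, 261.47], [9.98, 163.14], [-165.26, 165.26]. Speed limits (degrees/s): [136.94, 136.94, 180, 180, 180, 180].

## Interface

Orientations are given as a 3x3 rotation matrix whose columns are the frame's x, y, z axes.
In Python, from rig import observe, get_image, close_job, tips_ahead gives the robot as it stands.
- The arm moves only by the shell command python3 -m creep 'ROWS' [FORCE]. ROWS is a JSON list of rows, 1 to 10 of them, each written [[dx, dy, dz], turn, opening]: dx, dy, dz in cm, then a turn about the tool's z in degrees, then the finger opening in m; each row shifts and turns the commanded pose from where the row before left it, along the tool's axes as they then stand; what a row does not reach is not made up. A row lasts 1/10 s, in which the tool goes at most 0.05 m and 8.59 degrees, less where a joint would pass 70% of its speed; a pose out of reach is approached as far as the arm can. The fingers move at their own pace and stop on an object; FORCE is the grip in N (left out, the last holds). Time passes only in rows, so rows that do not move let the fingers close. It prints the time, the measured TCP pose, the force, the opening and the grip force at its end. Input that does not fit is refused with a message, and nothing moves.
- observe(): the state, without advancing time (a new reading comes with each control period).
- get_image(name): name is "side" or "top" or "wrist"; returns a dict with "pixels" (384x512x3 uint8, red, green, blue), "depth" (384x512 float32, m along the optical axis (not along the pixel's ray), 0 where there is no reading), "K" (3x3 intrinsics, pixels), "distortion" ([k1, k2, p1, p2, k3] as OpenCV has them; the pictures are not rectified), "extrinsics" (4x4, takes a point from world to camera coordinates). Camera axes: x right, y down, z forward; pixel columns grow to the right and rows downward; lengths in m; the calibration is good to about 2 mm. A picture is of the moment at which its call begins.
- close_job(): hands the job in; it is judged then, once.
The state is a dict: "time_s": time; "q": joint angles; "qvel": joint speeds; "joint_efforts": joint torques, N m; "position": TCP position; "tool_rot": TCP orientation; "ft_force": force on the tool from outside, world axes, zero at the start; "wrist_torque": the same for the moment, N m; "grip_width": finger opening in m; "gripper_force": force on a finger pad.
Only numpy, scipy, OpenCV 4.12 (cv2) and the standard library are available. Lean on these libraries where they do the work, as an engineer would, in place of code of your own. Each camera call takes 0.05 s, during which the arm holds its last target. There are 200 camera calls.

## Task

Stack the porcelain palette dishes away in the round wooden stand, building up from the stand one piece at a time: the blue dish in the stand's well, the yellow dish on the blue one, the red dish on the yellow one, and the white lid with the knob on top. Each piece must sit upright and fully home, its foot inside the mouth below, before you let it go and fetch the next. Leave the green dish, which is still in use, and the jars, the cup and the eraser where they stand.

Things in the scene. Friction and masses are not known exactly. Their poses are not given: they have to be found in the camera images.
- dish_blue: loose round dish, blue wall over a white base and blue colour cake inside; lowest of the stack. All dishes alike: 60 mm wide, 36 high; foot 46 wide, 6 high, bevelled; mouth 52 wide, wall 4, cake 14 below the rim. Another foot drops 6 into the mouth, 3 play all round, body resting on the rim, its origin 30 above this one. 0.08 to 0.17 kg. Origin: centre of underside, z up; starts upright.
- dish_yellow: loose round dish, yellow wall over a white base and yellow colour cake inside; goes on the blue one. All dishes alike: 60 mm wide, 36 high; foot 46 wide, 6 high, bevelled; mouth 52 wide, wall 4, cake 14 below the rim. Another foot drops 6 into the mouth, 3 play all round, body resting on the rim, its origin 30 above this one. 0.08 to 0.17 kg. Origin: centre of underside, z up; starts upright.
- dish_red: loose round dish, red wall over a white base and red colour cake inside; goes on the yellow one. All dishes alike: 60 mm wide, 36 high; foot 46 wide, 6 high, bevelled; mouth 52 wide, wall 4, cake 14 below the rim. Another foot drops 6 into the mouth, 3 play all round, body resting on the rim, its origin 30 above this one. 0.08 to 0.17 kg. Origin: centre of underside, z up; starts upright.
- dish_green: loose round dish, green wall over a white base and green colour cake inside; to be left alone. All dishes alike: 60 mm wide, 36 high; foot 46 wide, 6 high, bevelled; mouth 52 wide, wall 4, cake 14 below the rim. Another foot drops 6 into the mouth, 3 play all round, body resting on the rim, its origin 30 above this one. 0.08 to 0.17 kg. Origin: centre of underside, z up; starts upright.
- lid: loose white lid: disc 60 mm wide, 6 to 14 mm above its underside; below it a foot like the dishes' (46 wide, 6 high); above it an upright dark wooden knob, 20 mm in diameter, 14 to 38 mm above the underside. Seats on a dish as another dish would (origin 30 mm above the dish's). 0.055 to 0.115 kg. Origin: centre of the underside, z up; starts upright on the table.
- stand: fixed round wooden stand, 96 mm in diameter and 12 mm high, pale with a dark round well 52 mm in diameter and 6 mm deep in the middle of its top. A dish's foot drops into the well, its body resting on the stand's top: the dish's origin is then 6 mm above the stand's. Origin: centre of the underside, on the table top; z up.
- pigment_jar: loose closed amber glass jar with a black cap, 34 mm in diameter, 45 mm high; to be left alone. Origin: centre of its underside, z up.
- eraser: loose white eraser block lying flat, 42 x 24 x 14 mm (x, y, z); to be left alone. Origin: centre of its underside, z up.
- brush_jar: loose terracotta jar, 72 mm in diameter and 100 mm high, with upright brushes reaching 230 mm above the table and 45 mm from the axis; to be left alone. Origin: centre of its underside, z up.
- water_pot: loose open white cup, 80 mm in diameter at the rim, 90 mm high; to be left alone. Origin: centre of its underside, z up.
Things that resemble listed ones, but are neither listed nor needed, are in the scene too. There is more than one size of the dish_yellow; the job needs the middle-sized. Leave any orange or purple look-alike of the lid alone.

How it is judged (in metres and radians):
On the way, in this order (a step that is already met when the one before it is completed fails the run):
1. the blue dish is seated in the stand and let go (z of dish_blue in the frame of stand between 0.0035 and 0.0085 m and horizontal distance between dish_blue and stand below 0.006 m and angle between dish_blue's own z axis and vertical below 0.06 rad and contact force between the fingers and dish_blue below 0.1 N), for 0.2 s.
2. the yellow dish is seated on the blue one and let go (z of dish_blue in the frame of stand between 0.0035 and 0.0085 m and horizontal distance between dish_blue and stand below 0.006 m and angle between each of dish_blue, dish_yellow's own z axis and vertical below 0.06 rad and z of dish_yellow in the frame of dish_blue between 0.0275 and 0.0325 m and horizontal distance between dish_yellow and dish_blue below 0.006 m and contact force between the fingers and dish_yellow below 0.1 N), for 0.2 s.
3. the red dish is seated on the yellow one and let go (z of dish_blue in the frame of stand between 0.0035 and 0.0085 m and horizontal distance between dish_blue and stand below 0.006 m and angle between each of dish_blue, dish_yellow, dish_red's own z axis and vertical below 0.06 rad and z of dish_yellow in the frame of dish_blue between 0.0275 and 0.0325 m and horizontal distance between dish_yellow and dish_blue below 0.006 m and z of dish_red in the frame of dish_yellow between 0.0275 and 0.0325 m and horizontal distance between dish_red and dish_yellow below 0.006 m and contact force between the fingers and dish_red below 0.1 N), for 0.2 s.
4. the lid is seated on the red dish and let go (z of dish_blue in the frame of stand between 0.0035 and 0.0085 m and horizontal distance between dish_blue and stand below 0.006 m and angle between each of dish_blue, dish_yellow, dish_red, lid's own z axis and vertical below 0.06 rad and z of dish_yellow in the frame of dish_blue between 0.0275 and 0.0325 m and horizontal distance between dish_yellow and dish_blue below 0.006 m and z of dish_red in the frame of dish_yellow between 0.0275 and 0.0325 m and horizontal distance between dish_red and dish_yellow below 0.006 m and z of lid in the frame of dish_red between 0.0275 and 0.0325 m and horizontal distance between lid and dish_red below 0.006 m and contact force between the fingers and lid below 0.1 N), for 0.2 s.
At the end, for the whole second after the job is handed in: Blue dish in the stand's well, yellow dish on blue, red on yellow, lid on red: each within 6 mm sideways and 2.5 mm in height of fully seated on the one below, upright within 0.06 rad, let go and at rest (below 0.02 m/s and 0.3 rad/s) (z of dish_blue in the frame of stand between 0.0035 and 0.0085 m and horizontal distance between dish_blue and stand below 0.006 m and angle between each of dish_blue, dish_yellow, dish_red, lid's own z axis and vertical below 0.06 rad and z of dish_yellow in the frame of dish_blue between 0.0275 and 0.0325 m and horizontal distance between dish_yellow and dish_blue below 0.006 m and z of dish_red in the frame of dish_yellow between 0.0275 and 0.0325 m and horizontal distance between dish_red and dish_yellow below 0.006 m and z of lid in the frame of dish_red between 0.0275 and 0.0325 m and horizontal distance between lid and dish_red below 0.006 m and linear speed of each of dish_blue, dish_yellow, dish_red, lid below 0.02 m/s and angular speed of each of dish_blue, dish_yellow, dish_red, lid below 0.3 rad/s); the robot touches nothing.
It fails at once if the green dish is moved by more than 20 mm or tipped (distance of dish_green from where it was at the start of the episode above 0.02 m or angle between dish_green's own z axis and vertical above 0.35 rad).
It fails at once if the amber pigment jar is moved by more than 20 mm or tipped (distance of pigment_jar from where it was at the start of the episode above 0.02 m or angle between pigment_jar's own z axis and vertical above 0.35 rad).
It fails at once if the white eraser is moved by more than 20 mm or tipped (distance of eraser from where it was at the start of the episode above 0.02 m or angle between eraser's own z axis and vertical above 0.35 rad).
It fails at once if the brush jar is moved by more than 20 mm or tipped (distance of brush_jar from where it was at the start of the episode above 0.02 m or angle between brush_jar's own z axis and vertical above 0.35 rad).
It fails at once if the water pot is moved by more than 20 mm or tipped (distance of water_pot from where it was at the start of the episode above 0.02 m or angle between water_pot's own z axis and vertical above 0.35 rad).
It also fails if it takes over 106 s, if anything falls off the work surface, if the arm or the gripper's body presses on something with over 40 N, if the wrist force passes 120 N, or if a joint passes its speed limit or range.

## Working session

There is one attempt and no reset: what is moved stays moved. The work goes in short steps, Python scripts to look and compute and a shell command to move; the robot and the scene stay as the last step left them, time stands still between calls to the robot, and variables do not carry over. Pictures are saved under pics/ and viewed, at most 15 in all, crops included, and the job is handed in when it is done.

```bash
mkdir -p pics; ls
cat > h.py <<'E'
import numpy as np, cv2, json
from rig import observe, get_image, close_job, tips_ahead
def shot(name,tag):
    d=get_image(name); cv2.imwrite(f'pics/{tag}.png',d['pixels'][:,:,::-1]); np.savez(f'/tmp/{tag}.npz',**{k:np.asarray(v) for k,v in d.items()}); return d
def load(tag): return dict(np.load(f'/tmp/{tag}.npz'))
def ray(d,uv):
    uv=np.asarray(uv,float).reshape(-1,1,2)
    n=cv2.undistortPoints(uv,d['K'],d['distortion']).reshape(-1,2)
    E=d['extrinsics'];R=E[:3,:3];c=-R.T@E[:3,3]
    return c,np.c_[n,np.ones(len(n))]@R
def onplane(d,uv,z):
    c,r=ray(d,uv); return c+r*((z-c[2])/r[:,2])[:,None]
def bydepth(d,uv):
    c,r=ray(d,uv); uv=np.asarray(uv).reshape(-1,2).astype(int); return c+r*d['depth'][uv[:,1],uv[:,0]][:,None]
def cloud(d):
    h,w=d['depth'].shape; u,v=np.meshgrid(np.arange(w),np.arange(h)); uv=np.c_[u.ravel(),v.ravel()]
    return bydepth(d,uv).reshape(h,w,3)
E
python3 - <<'E'
from h import *
for n in('top','side','wrist'):
    d=shot(n,n+'0'); E=d['extrinsics'];print(n,-E[:3,:3].T@E[:3,3],E[:3,:3].round(2).tolist(),d['K'][0,0])
s=observe();print(s['position'],np.round(s['tool_rot'],3),s['grip_width'],tips_ahead,s['time_s'])
a=[cv2.imread(f'pics/{n}0.png') for n in('top','side')]
E
```

```text
pics
top [ 0.46038979 -0.01695566  1.16888548] [[0.02, -1.0, -0.03], [-1.0, -0.01, -0.07], [0.07, 0.03, -1.0]] 436.6013350386194
side [ 0.46433148 -0.59093004  0.7602931 ] [[1.0, -0.1, -0.0], [-0.08, -0.76, -0.65], [0.06, 0.65, -0.76]] 365.5885604464965
wrist [0.15514861 0.53438011 0.37390865] [[0.42, 0.91, -0.0], [0.86, -0.4, 0.33], [0.3, -0.14, -0.95]] 286.7163050371448
[0.23105176 0.49888532 0.25287352] [[-0.907  0.42  -0.001]
 [ 0.42   0.907 -0.001]
 [ 0.    -0.001 -1.   ]] 0.08525093944549628 0.022 0.15
```

View pics/top0.png

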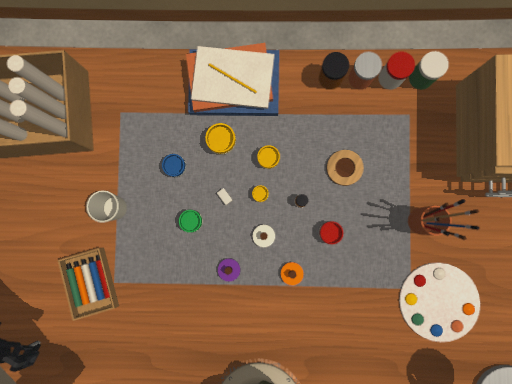

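View pics/side0.png

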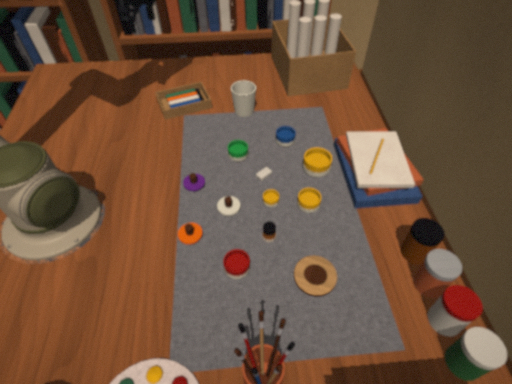

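Top view: blue dish at (173,166), green at (190,220), red at (331,233), white knobbed lid at (264,236), stand at (345,167). Three yellow dishes: large (220,138), middle (268,157) and small (260,193). The middle one fits, which I will check by diameter. Purple (228,269) and orange (292,274) lids are decoys. The side view agrees: blue (285,134), middle yellow (310,198), red (237,262), lid (229,205), stand (315,276).

```bash
cat >> h.py <<'E'
COL={'blue':((98,90,30),(122,255,255)),'yellow':((18,120,80),(32,255,255)),'red':((0,140,50),(6,255,255)),'green':((55,90,40),(85,255,255)),'white':((0,0,120),(179,60,255)),'wood':((8,60,120),(22,190,255))}
def mask(d,c):
    hsv=cv2.cvtColor(np.ascontiguousarray(d['pixels']),cv2.COLOR_RGB2HSV); m=cv2.inRange(hsv,*COL[c])
    if c=='red': m|=cv2.inRange(hsv,(174,140,50),(179,255,255))
    return m
def measure(d,c,seed,rad=20):
    """largest blob of colour c near seed: rim height by depth, then circle through rim pixels cast on that height"""
    roi=np.zeros(d['depth'].shape,np.uint8); cv2.circle(roi,tuple(seed),rad,255,-1)
    m=mask(d,c)&roi
    cs,_=cv2.findContours(m,cv2.RETR_EXTERNAL,cv2.CHAIN_APPROX_NONE)
    k=cv2.convexHull(max(cs,key=cv2.contourArea)); f=np.zeros_like(m); cv2.drawContours(f,[k],-1,255,-1)
    P=cloud(d)[(f>0)&(d['depth']>0)]
    z=np.percentile(P[:,2],92); top=P[abs(P[:,2]-z)<.004]
    (x,y),r=cv2.minEnclosingCircle(top[:,:2].astype(np.float32))
    (u,v),ax,_=cv2.fitEllipse(k)
    return np.round([x,y,r,z],4),np.round([u,v],1),np.round(onplane(d,[(u,v)],z)[0][:2],4)
E
python3 - <<'E'
from h import *
t,s=load('top0'),load('side0')
for n,c,a,b,r in[('blue','blue',(173,166),(285,134),16),('ylarge','yellow',(220,138),(317,161),20),('ymid','yellow',(268,157),(310,198),17),('ysmall','yellow',(260,193),(271,197),13),('red','red',(331,233),(237,262),18),('lid','white',(264,236),(229,205),16),('green','green',(190,220),(237,149),16),('stand','wood',(345,167),(315,276),26)]:
    print(n,*measure(t,c,a,r),'|',*measure(s,c,b,r+2))
c=t['pixels'][120:255,165:365,::-1];cv2.imwrite('pics/crop.png',cv2.resize(c,None,fx=4,fy=4,interpolation=cv2.INTER_CUBIC))
P=cloud(t);print('table/mat z',P[145:150,310:320,2].mean(),'knob',np.round(P[228:242,256:272,2].max(),4),'well',P[167,345])
E
```

```text
blue [0.6239 0.2343 0.0299 0.0348] [173.  164.8] [0.6228 0.2334] | [0.622  0.2349 0.0306 0.0364] [285.1 133.7] [0.6206 0.2267]
ylarge [0.6947 0.111  0.0393 0.0463] [220.  137.9] [0.6932 0.11  ] | [0.6928 0.1118 0.0399 0.0481] [317.3 159.3] [0.6905 0.1004]
ymid [ 0.6492 -0.0159  0.0299  0.0353] [268.1 156.4] [ 0.6479 -0.016 ] | [ 0.6478 -0.0149  0.031   0.0371] [309.  197.8] [ 0.6457 -0.0226]
ysmall [0.5526 0.0041 0.0216 0.025 ] [259.9 193.2] [0.5518 0.0042] | [0.5507 0.0047 0.0225 0.0271] [270.6 196.4] [ 5.505e-01 -1.000e-04]
red [ 0.4535 -0.1807  0.0298  0.0357] [331.3 232.3] [ 0.4527 -0.181 ] | [ 0.451  -0.1814  0.0304  0.0357] [236.3 261.8] [ 0.4516 -0.1851]
lid [ 0.4417 -0.0061  0.0298  0.0163] [264.  235.9] [ 0.4402 -0.0082] | [ 0.4405 -0.0054  0.0104  0.0371] [228.3 205.1] [ 0.4407 -0.0255]
green [0.4777 0.1864 0.03   0.0351] [189.7 220.6] [0.477  0.1856] | [0.4752 0.1871 0.0301 0.0369] [237.5 148.2] [0.4759 0.1783]
stand [ 0.6257 -0.2195  0.0483  0.0133] [345.2 167. ] [ 0.6254 -0.2199] | [ 0.6239 -0.219   0.0479  0.0128] [315.2 274.6] [ 0.6245 -0.2214]
table/mat z 0.022628124181900175 knob 0.0411 well [ 0.62655106 -0.22087333  0.00531911]
```

View pics/crop.png

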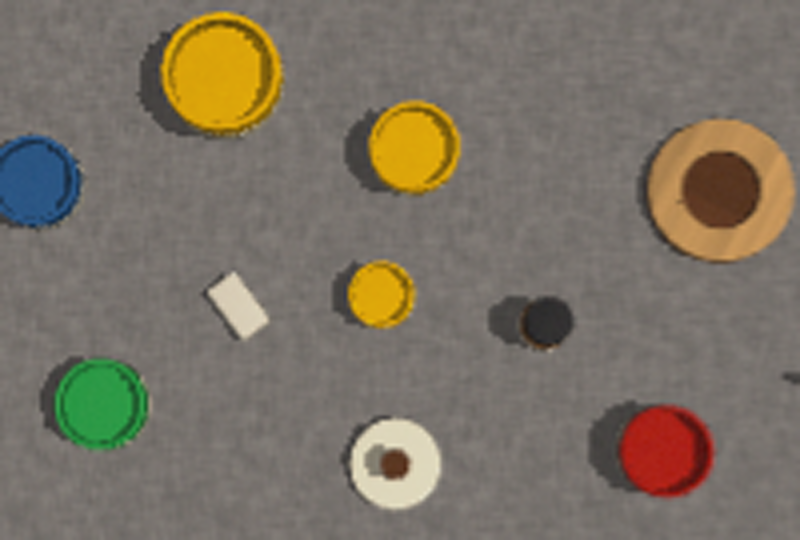

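The crop confirms it. The middle yellow dish, crop (410,148), measures 60 mm across, against 78 mm for the large and 44 mm for the small. The white lid with the dark knob is at crop (395,462). Next I align the tool with the world axes and head to the blue dish.

The manual's scale: shifts go in cm. Converting my numbers, -0.039 m is -3.9, -0.026 m is -2.6.

```bash
python3 -m creep '[[[0,0,0],-8.3,0.085],[[0,0,0],-8.3,0.085],[[0,0,0],-8.25,0.085],[[0,0,0],0,0.085]]' 40
python3 -m creep '[[[-3.9,-2.6,0.5],0,0.085],[[-3.9,-2.6,0.5],0,0.085],[[-3.9,-2.6,0.5],0,0.085],[[-3.9,-2.6,0.5],0,0.085],[[-3.9,-2.6,0.5],0,0.085],[[-3.9,-2.6,0.5],0,0.085],[[-3.9,-2.6,0.5],0,0.085],[[-3.9,-2.6,0.5],0,0.085],[[-3.9,-2.6,0.5],0,0.085],[[-3.9,-2.6,0.5],0,0.085]]'
python3 -m creep '[[[0,0,0],0,0.085],[[0,0,0],0,0.085]]'
python3 - <<'E'
from h import *
d=shot('wrist','w1');s=observe();print(s['position'],np.round(s['tool_rot'],4).tolist(),s['ft_force'])
E
```

```text
time_s: 0.55
position: [0.2311, 0.499, 0.2531]
tool_rot: [[-1.0, -0.001, -0.0], [-0.001, 1.0, -0.0], [0.0, -0.0, -1.0]]
ft_force: [0.2, 0.5, -0.1]
grip_width: 0.0852
gripper_force: 0.0
time_s: 1.55
position: [0.6225, 0.2377, 0.2029]
tool_rot: [[-1.0, 0.005, -0.0], [0.005, 1.0, 0.0], [0.0, 0.0, -1.0]]
ft_force: [0.6, -0.0, 0.9]
grip_width: 0.0853
gripper_force: 0.0
time_s: 1.75
position: [0.6215, 0.2383, 0.2024]
tool_rot: [[-1.0, 0.005, -0.002], [0.005, 1.0, -0.0], [0.002, -0.0, -1.0]]
ft_force: [-1.1, -0.9, -0.6]
grip_width: 0.0848
gripper_force: 0.0
[0.62082645 0.23910997 0.20297916] [[-1.0, 0.0027, -0.001], [0.0027, 1.0, 0.0], [0.001, 0.0, -1.0]] [0.15023893 0.82370275 0.38238994]
```

View pics/w1.png

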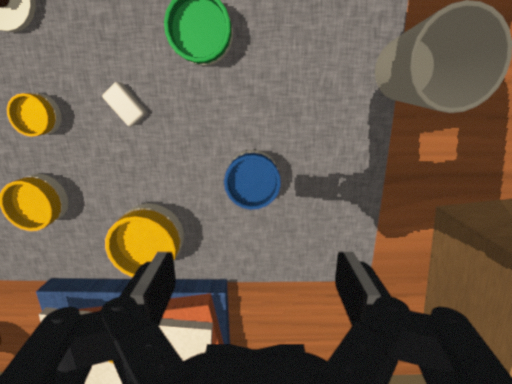

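The wrist view shows the blue dish at (252,181) between the fingers, the green dish at (199,28) and the eraser at (125,103). Measuring the blue dish from here.

Run:
```python
from h import *
d=load('w1');print(measure(d,'blue',(252,181),36));print(measure(d,'green',(199,28),40))
p=[]
for i in range(8): get_image('side'); p.append(observe()['position'])
print(np.mean(p,0),np.std(p,0))
```

```text
(array([0.6231, 0.2347, 0.0298, 0.0366]), array([252.1, 181.1]), array([0.6211, 0.2353]))
(array([0.4765, 0.1869, 0.0302, 0.0365]), array([197.3,  25.7]), array([0.4766, 0.1875]))
[0.62052357 0.23977152 0.20371323] [0.0001724  0.00019498 0.00013103]
```

```bash
python3 -m creep '[[[-0.26,-0.5,3],0,0.085],[[0,0,4],0,0.085],[[0,0,4],0,0.085],[[0,0,3],0,0.085],[[0,0,1.5],0,0.085],[[0,0,0.7],0,0.085],[[0,0,0],0,0.085],[[0,0,0],0,0.085],[[0,0,0],0,0.085]]'
python3 -c "
from h import *
d=shot('wrist','w2');print(measure(d,'blue',(252,210),90))
s=observe();print(s['position'],s['ft_force'])"
```

```text
time_s: 3.1
position: [0.6244, 0.2342, 0.0429]
tool_rot: [[-1.0, 0.0, 0.003], [0.0, 1.0, 0.0], [-0.003, 0.0, -1.0]]
ft_force: [0.6, 0.2, -1.1]
grip_width: 0.0854
gripper_force: 0.0
(array([0.6222, 0.235 , 0.0298, 0.0364]), array([256.3, 252.9]), array([0.6157, 0.2349]))
[0.62430628 0.23412382 0.04270335] [-0.47332617  0.4658216  -0.56256445]
```

View pics/w2.png

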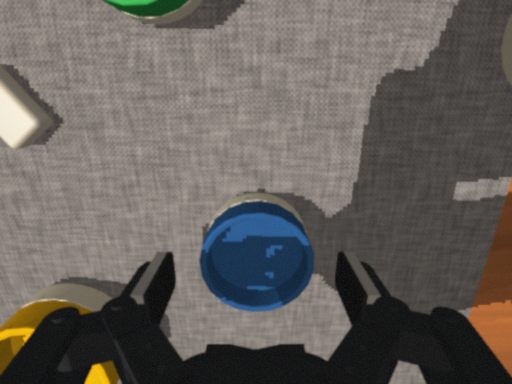

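The view shows the blue dish at (257,253) between the fingertips, centred. Closing and lifting a little.

To row units: -0.03 m is -3, -0.01 m is -1.

```bash
python3 -m creep '[[[0,0,0],0,0.05],[[0,0,0],0,0.05],[[0,0,0],0,0.05],[[0,0,0],0,0.05],[[0,0,0],0,0.05],[[0,0,0],0,0.05],[[0,0,0],0,0.05]]' 35
python3 -m creep '[[[0,0,-1],0,0.05],[[0,0,-3],0,0.05],[[0,0,-3],0,0.05],[[0,0,0],0,0.05],[[0,0,0],0,0.05]]'
python3 -c "
from h import *
d=shot('wrist','w3');print(measure(d,'blue',(256,250),70))
t=shot('top','t3');print(measure(t,'blue',(170,165),20))
s=observe();print(s['position'])"
```

```text
time_s: 3.85
position: [0.624, 0.2341, 0.0424]
tool_rot: [[-1.0, -0.0, 0.001], [-0.0, 1.0, 0.0], [-0.001, 0.0, -1.0]]
ft_force: [-1.8, -1.0, 6.0]
grip_width: 0.0587
gripper_force: 36.9
time_s: 4.35
position: [0.6237, 0.234, 0.1119]
tool_rot: [[-1.0, 0.0, 0.001], [0.0, 1.0, 0.0], [-0.001, 0.0, -1.0]]
ft_force: [-0.4, -0.3, -0.1]
grip_width: 0.0581
gripper_force: 38.2
(array([0.6237, 0.2339, 0.0307, 0.1059]), array([254.8, 258.2]), array([0.6177, 0.234 ]))Traceback (most recent call last):
  File "<string>", line 4, in <module>
    t=shot('top','t3');print(measure(t,'blue',(170,165),20))
                             ~~~~~~~^^^^^^^^^^^^^^^^^^^^^^^
  File "h.py", line 32, in measure
    (u,v),ax,_=cv2.fitEllipse(k)
               ~~~~~~~~~~~~~~^^^
cv2.error: OpenCV(4.12.0) /io/opencv/modules/imgproc/src/shapedescr.cpp:361: error: (-201:Incorrect size of input array) There should be at least 5 points to fit the ellipse in function 'fitEllipseNoDirect'
```

View pics/w3.png

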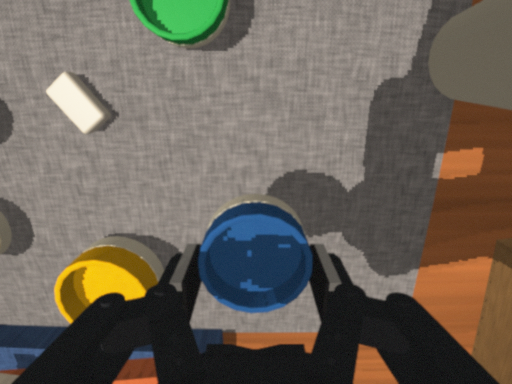

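The blue dish is held level at (255,258), with its centre at the TCP. Carrying it over the stand.

To row units: -0.02 m is -2, -0.001 m is -0.1.

```bash
python3 -m creep '[[[0,-2,-2],0,0.05],[[0,-4.8,0],0,0.05],[[0,-4.8,0],0,0.05],[[0,-4.8,0],0,0.05],[[0,-4.8,0],0,0.05],[[0,-4.8,0],0,0.05],[[0,-4.8,0],0,0.05],[[0,-4.8,0],0,0.05],[[0,-4.8,0],0,0.05],[[-0.1,-4.9,0],0,0.05]]'
python3 -m creep '[[[0,0,0],0,0.05],[[0,0,0],0,0.05],[[0,0,0],0,0.05],[[0,0,0],0,0.05]]'
python3 -c "
from h import *
d=shot('wrist','w4');print(measure(d,'blue',(256,258),70))
t=shot('top','t4');s=shot('side','s4')
for i in range(4): get_image('top');print(observe()['position'])"
```

```text
time_s: 5.45
position: [0.624, -0.2207, 0.13]
tool_rot: [[-1.0, 0.0, -0.002], [0.0, 1.0, 0.001], [0.002, 0.001, -1.0]]
ft_force: [-0.8, -0.3, -0.9]
grip_width: 0.0585
gripper_force: 38.2
time_s: 5.85
position: [0.6248, -0.2175, 0.1311]
tool_rot: [[-1.0, -0.002, -0.001], [-0.002, 1.0, 0.001], [0.001, 0.001, -1.0]]
ft_force: [-0.2, 0.3, -1.4]
grip_width: 0.0588
gripper_force: 38.3
(array([ 0.6247, -0.2177,  0.0309,  0.1251]), array([254.7, 258.2]), array([ 0.6188, -0.2176]))
[ 0.62484911 -0.21816489  0.13141931]
[ 0.62481636 -0.21837196  0.13140996]
[ 0.62481482 -0.2185372   0.13141419]
[ 0.624759   -0.21867501  0.13138764]
```

View pics/w4.png

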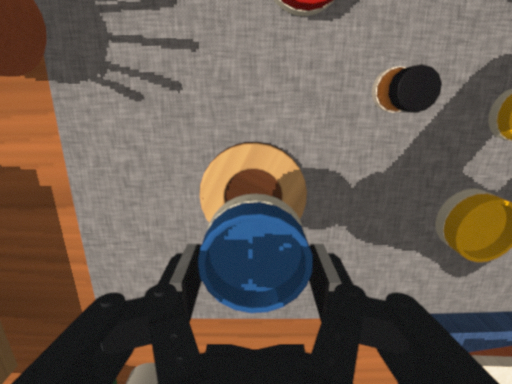

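The dish hangs at (255,258), with the stand's ring centred near column 253 behind it. Fitting the ring from the wrist view.

```bash
cat >> h.py <<'E'
def circ(P):
    A=np.c_[2*P[:,:2],np.ones(len(P))];b=(P[:,:2]**2).sum(1)
    for _ in range(4):
        s=np.linalg.lstsq(A,b,rcond=None)[0];r=np.sqrt(s[2]+s[0]**2+s[1]**2)
        e=abs(np.hypot(P[:,0]-s[0],P[:,1]-s[1])-r);k=e<max(2.0*np.median(e),.0007);P,A,b=P[k],A[k],b[k]
    return np.round([s[0],s[1],r],4),len(P)
E
python3 - <<'E'
from h import *
d=load('w4');m=mask(d,'wood');roi=np.zeros_like(m);roi[130:225,190:320]=255;m&=roi
k=max(cv2.findContours(m,cv2.RETR_EXTERNAL,cv2.CHAIN_APPROX_NONE)[0],key=cv2.contourArea).reshape(-1,2)
k=k[(k[:,1]<195)]
print(circ(onplane(d,k,.012)))
P=cloud(d);print(np.median(P[150:165,240:270,2]))
for i in range(2): get_image('top')
print(observe()['position'])
E
```

```text
(array([ 0.6205, -0.2212,  0.0436]), 101)
0.012643622327094747
[ 0.62472235 -0.21890516  0.13138235]
```

Run:
```python
from h import *
for tag,roi in(('w4',(130,230,185,320)),):
    d=load(tag);P=cloud(d);a,b,c,e=roi
    m=np.zeros((384,512),np.uint8);m[a:b,c:e]=((P[a:b,c:e,2]>.009)&(P[a:b,c:e,2]<.016))*255
    k=max(cv2.findContours(m,cv2.RETR_EXTERNAL,cv2.CHAIN_APPROX_NONE)[0],key=cv2.contourArea).reshape(-1,2)
    k=k[k[:,1]<190];print(circ(onplane(d,k,.0125)),k.min(0),k.max(0))
# consistent-method check on the table views: well (dark) centre
for tag,c in(('top0',(345,167)),('side0',(315,275))):
    d=load(tag);g=cv2.cvtColor(d['pixels'],cv2.COLOR_RGB2GRAY);roi=np.zeros_like(g);cv2.circle(roi,c,15,255,-1)
    P=cloud(d);m=((np.hypot(P[:,:,0]-.6248,P[:,:,1]+.2193)<.06)&(P[:,:,2]>.009)&(P[:,:,2]<.017)).astype(np.uint8)*255
    k=max(cv2.findContours(m,cv2.RETR_EXTERNAL,cv2.CHAIN_APPROX_NONE)[0],key=cv2.contourArea).reshape(-1,2)
    print(tag,circ(onplane(d,k,.0125)))
```

```text
(array([ 0.6249, -0.2197,  0.0469]), 116) [200 143] [305 189]
top0 (array([ 0.6256, -0.2197,  0.046 ]), 73)
side0 (array([ 0.6238, -0.2203,  0.0465]), 71)
```

To row units: -0.0007 m is -0.07, 0.025 m is 2.5.

```bash
python3 -m creep '[[[0,-0.07,2.5],0,0.05],[[0,0,2.5],0,0.05],[[0,0,1.5],0,0.05],[[0,0,0.8],0,0.05],[[0,0,0],0,0.05],[[0,0,0],0,0.05],[[0,0,0.3],0,0.05],[[0,0,0.2],0,0.05],[[0,0,0.2],0,0.05],[[0,0,0.2],0,0.05]]'
python3 -m creep '[[[0,0,0.2],0,0.05],[[0,0,0],0,0.05],[[0,0,0],0,0.05]]'
python3 -c "
from h import *
d=shot('wrist','w5');print(measure(d,'blue',(256,258),70));print(observe()['position'],observe()['ft_force'])"
```

```text
time_s: 7.3
position: [0.6248, -0.2197, 0.0494]
tool_rot: [[-1.0, 0.0, 0.0], [0.0, 1.0, -0.0], [-0.0, -0.0, -1.0]]
ft_force: [0.8, -0.7, -1.0]
grip_width: 0.0586
gripper_force: 38.3
time_s: 7.6
position: [0.6247, -0.2197, 0.0484]
tool_rot: [[-1.0, -0.0, 0.001], [-0.0, 1.0, -0.0], [-0.001, -0.0, -1.0]]
ft_force: [-2.5, 1.1, 6.7]
grip_width: 0.0587
gripper_force: 39.0
(array([ 0.6244, -0.2197,  0.0308,  0.0426]), array([254.8, 258.2]), array([ 0.6187, -0.2198]))
[ 0.62476013 -0.21969727  0.04847663] [-3.71600804  1.35278588  6.45657371]
```

Rim at 42.6 mm with a 6.5 N contact force, so it is seated. Releasing.

```bash
python3 -m creep '[[[0,0,0],0,0.085],[[0,0,0],0,0.085],[[0,0,0],0,0.085],[[0,0,0],0,0.085],[[0,0,0],0,0.085],[[0,0,0],0,0.085],[[0,0,-3],0,0.085],[[0,0,-4],0,0.085],[[0,0,-4],0,0.085],[[0,0,0],0,0.085]]'
python3 -m creep '[[[0,0,0],0,0.085],[[0,0,0],0,0.085],[[0,0,0],0,0.085]]'
python3 -c "
from h import *
d=shot('wrist','w6');print(measure(d,'blue',(256,220),60));print(measure(d,'yellow',(440,220),55));print(observe()['position'],observe()['grip_width'])"
```

```text
time_s: 8.65
position: [0.6266, -0.2206, 0.1636]
tool_rot: [[-1.0, -0.0, 0.01], [-0.0, 1.0, -0.005], [-0.01, -0.005, -1.0]]
ft_force: [0.4, -0.7, 0.6]
grip_width: 0.0852
gripper_force: 0.0
time_s: 8.95
position: [0.6243, -0.2195, 0.1558]
tool_rot: [[-1.0, 0.0, -0.002], [0.0, 1.0, 0.001], [0.002, 0.001, -1.0]]
ft_force: [0.3, 0.4, 0.3]
grip_width: 0.085
gripper_force: 0.0
(array([ 0.6234, -0.2199,  0.0295,  0.0426]), array([254.6, 195. ]), array([ 0.621 , -0.2196]))
(array([ 0.6482, -0.0161,  0.0309,  0.0363]), array([463.8, 217. ]), array([ 0.6449, -0.0244]))
[ 0.6243648  -0.21951973  0.1559654 ] 0.08487751632427637
```

View pics/w6.png

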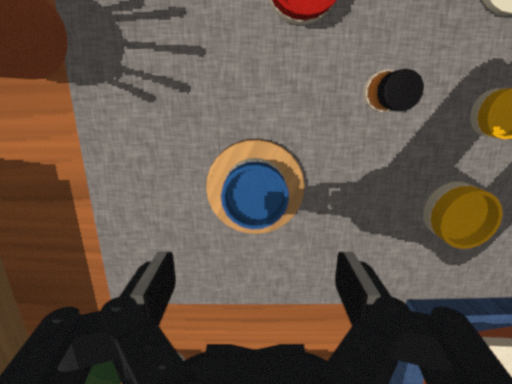

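Blue stands in the stand at (255,195), rim at 42.6 mm, level. Middle yellow is at (465,217). Going to it.

```bash
python3 -m creep '[[[-0.4,3.4,0],0,0.085],[[-0.4,3.4,0],0,0.085],[[-0.4,3.4,0],0,0.085],[[-0.4,3.4,0],0,0.085],[[-0.4,3.4,1],0,0.085],[[-0.4,3.4,3],0,0.085],[[0,0,0],0,0.085],[[0,0,0],0,0.085],[[0,0,0],0,0.085]]'
python3 -c "
from h import *
d=shot('wrist','w7');print(measure(d,'yellow',(256,220),75));print(observe()['position'],observe()['grip_width'])"
```

```text
time_s: 9.9
position: [0.6491, -0.0168, 0.1178]
tool_rot: [[-1.0, 0.001, 0.001], [0.001, 1.0, -0.0], [-0.001, -0.0, -1.0]]
ft_force: [-0.6, -0.3, 0.7]
grip_width: 0.0856
gripper_force: 0.0
(array([ 0.6489, -0.0161,  0.0301,  0.0366]), array([255.9, 207.7]), array([ 0.6453, -0.016 ]))
[ 0.6490942  -0.01698524  0.11804918] 0.08518534083248937
```

Measured radius is 30.1 mm, so this is the middle one. Descending, closing and lifting.

```bash
python3 -m creep '[[[0,0.1,3],0,0.085],[[0,0,3],0,0.085],[[0,0,1.2],0,0.085],[[0,0,0.4],0,0.085],[[0,0,0],0,0.085],[[0,0,0],0,0.085],[[0,0,0],0,0.085]]'
python3 -m creep '[[[0,0,0],0,0.05],[[0,0,0],0,0.05],[[0,0,0],0,0.05],[[0,0,0],0,0.05],[[0,0,0],0,0.05],[[0,0,0],0,0.05],[[0,0,0],0,0.05]]' 35
python3 -m creep '[[[0,0,-1],0,0.05],[[0,0,-3],0,0.05],[[0,0,-4],0,0.05],[[0,0,-3],0,0.05],[[0,0,0],0,0.05],[[0,0,0],0,0.05],[[0,0,0],0,0.05]]'
python3 -c "
from h import *
d=shot('wrist','w8');print(measure(d,'yellow',(256,258),70));print(observe()['position'],observe()['grip_width'])"
```

```text
time_s: 10.65
position: [0.6493, -0.0149, 0.0426]
tool_rot: [[-1.0, 0.0, 0.002], [0.0, 1.0, -0.0], [-0.002, -0.0, -1.0]]
ft_force: [0.1, 0.3, -0.6]
grip_width: 0.0852
gripper_force: 0.0
time_s: 11.35
position: [0.649, -0.0147, 0.0425]
tool_rot: [[-1.0, -0.0, 0.001], [-0.0, 1.0, -0.0], [-0.001, -0.0, -1.0]]
ft_force: [-1.1, 0.5, 6.0]
grip_width: 0.0585
gripper_force: 36.8
time_s: 12.05
position: [0.6481, -0.0145, 0.15]
tool_rot: [[-1.0, 0.0, -0.003], [0.0, 1.0, 0.001], [0.003, 0.001, -1.0]]
ft_force: [0.3, -0.2, -1.8]
grip_width: 0.0585
gripper_force: 38.2
(array([ 0.6483, -0.0146,  0.0307,  0.144 ]), array([255. , 258.8]), array([ 0.6425, -0.0145]))
[ 0.64812611 -0.01456254  0.14989031] 0.058806968962044744
```

```bash
python3 -m creep '[[[0.4,-3.4,0],0,0.05],[[0.4,-3.4,0],0,0.05],[[0.4,-3.4,0],0,0.05],[[0.4,-3.4,0],0,0.05],[[0.4,-3.4,0],0,0.05],[[0.36,-3.5,2],0,0.05],[[0,0,1.5],0,0.05],[[0,0,0],0,0.05],[[0,0,0],0,0.05],[[0,0,0],0,0.05]]'
python3 -c "
from h import *
d=shot('wrist','w9');print(measure(d,'yellow',(256,258),70));print(measure(d,'blue',(256,210),50))
for i in range(4):get_image('top')
print(observe()['position'],observe()['grip_width'])"
```

```text
time_s: 13.1
position: [0.6256, -0.219, 0.1171]
tool_rot: [[-1.0, -0.001, 0.001], [-0.001, 1.0, -0.0], [-0.001, -0.0, -1.0]]
ft_force: [-0.1, 0.7, -1.4]
grip_width: 0.0581
gripper_force: 38.3
(array([ 0.6259, -0.219 ,  0.0309,  0.111 ]), array([254.9, 258.8]), array([ 0.62 , -0.219]))
(array([ 0.6003, -0.2204,  0.0163,  0.0955]), array([253.8, 209.9]), array([ 0.5995, -0.2197]))
[ 0.62532298 -0.21933949  0.11682472] 0.05856597483422016
```

View pics/w9.png

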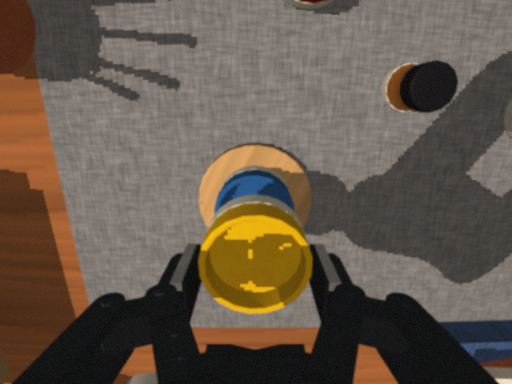

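Yellow at (255,258) hangs over blue at (254,190), aligned. Lowering 38 mm.

```bash
python3 -m creep '[[[0.06,-0.03,1.5],0,0.05],[[0,0,1],0,0.05],[[0,0,0.5],0,0.05],[[0,0,0],0,0.05],[[0,0,0],0,0.05],[[0,0,0.2],0,0.05],[[0,0,0.2],0,0.05],[[0,0,0.2],0,0.05],[[0,0,0.2],0,0.05],[[0,0,0.1],0,0.05]]'
python3 -m creep '[[[0,0,0],0,0.05],[[0,0,0],0,0.05],[[0,0,0],0,0.05]]'
python3 -c "
from h import *
d=shot('wrist','w10');print(measure(d,'yellow',(256,258),70));print(observe()['position'],observe()['ft_force'])"
```

```text
time_s: 14.35
position: [0.6246, -0.22, 0.0785]
tool_rot: [[-1.0, 0.0, 0.001], [0.0, 1.0, -0.0], [-0.001, -0.0, -1.0]]
ft_force: [-4.1, 1.8, 12.3]
grip_width: 0.0586
gripper_force: 39.4
time_s: 14.65
position: [0.6246, -0.22, 0.0785]
tool_rot: [[-1.0, -0.0, 0.001], [-0.0, 1.0, -0.001], [-0.001, -0.001, -1.0]]
ft_force: [-2.6, 1.6, 6.5]
grip_width: 0.0584
gripper_force: 39.0
(array([ 0.6247, -0.22  ,  0.0307,  0.0725]), array([254.8, 258.7]), array([ 0.6189, -0.2201]))
[ 0.62456114 -0.22000762  0.078487  ] [-3.50481226  0.89826761  6.21115646]
```

Rim at 72.5 mm against an expected 72 plus 0.5 bias, so it is seated. Releasing and going up.

```bash
python3 -m creep '[[[0,0,0],0,0.085],[[0,0,0],0,0.085],[[0,0,0],0,0.085],[[0,0,0],0,0.085],[[0,0,0],0,0.085],[[0,0,0],0,0.085],[[0,0,-3],0,0.085],[[0,0,-4],0,0.085],[[0,0,-3],0,0.085],[[0,0,0],0,0.085]]'
python3 -m creep '[[[0,0,0],0,0.085],[[0,0,0],0,0.085],[[0,0,0],0,0.085]]'
python3 -c "
from h import *
d=shot('wrist','w11');print(measure(d,'yellow',(256,200),50));print(measure(d,'red',(300,10),50));print(observe()['position'])
s=shot('side','s11');print(measure(s,'yellow',(308,262),32))"
```

```text
time_s: 15.7
position: [0.6259, -0.2207, 0.1823]
tool_rot: [[-1.0, -0.0, 0.008], [-0.0, 1.0, -0.004], [-0.008, -0.004, -1.0]]
ft_force: [0.5, -0.3, 0.2]
grip_width: 0.0853
gripper_force: 0.0
time_s: 16.0
position: [0.6242, -0.2198, 0.1759]
tool_rot: [[-1.0, 0.0, -0.002], [0.0, 1.0, 0.001], [0.002, 0.001, -1.0]]
ft_force: [-0.1, -0.1, -0.2]
grip_width: 0.0852
gripper_force: 0.0
(array([ 0.6248, -0.2202,  0.0302,  0.0727]), array([254.7, 199.4]), array([ 0.6214, -0.2199]))
(array([ 0.4658, -0.1816,  0.0261,  0.0368]), array([303.6, -20.4]), array([ 0.4525, -0.1818]))
[ 0.62421507 -0.21985793  0.17608577]
(array([ 0.6231, -0.2203,  0.0304,  0.0727]), array([317.3, 262.6]), array([ 0.6214, -0.2245]))
```

View pics/w11.png

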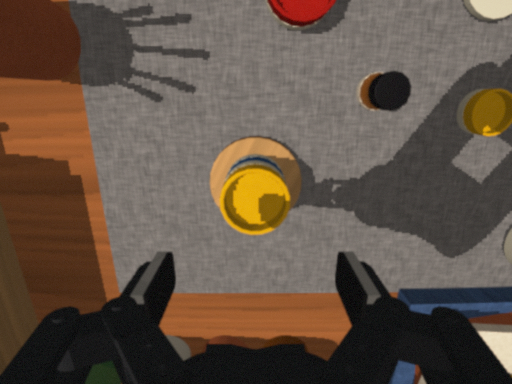

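Yellow sits level on blue at (256,199). Next is the red dish at (300,8).

To row units: 0.04 m is 4, 0.035 m is 3.5.

```bash
python3 -m creep '[[[3.5,0.78,0],0,0.085],[[3.5,0.78,0],0,0.085],[[3.4,0.78,0],0,0.085],[[3.4,0.78,2],0,0.085],[[3.4,0.76,4],0,0.085],[[0,0,0],0,0.085],[[0,0,0],0,0.085],[[0,0,0],0,0.085]]'
python3 -c "
from h import *
d=shot('wrist','w12');print(measure(d,'red',(256,215),75));
for i in range(3):get_image('top')
print(observe()['position'],observe()['grip_width'])"
```

```text
time_s: 16.9
position: [0.456, -0.1825, 0.1205]
tool_rot: [[-1.0, 0.0, 0.002], [-0.0, 1.0, -0.002], [-0.002, -0.002, -1.0]]
ft_force: [0.4, -0.2, 0.2]
grip_width: 0.085
gripper_force: 0.0
(array([ 0.4519, -0.1818,  0.0298,  0.0367]), array([256.5, 202.2]), array([ 0.4488, -0.1815]))
[ 0.45537982 -0.18205694  0.12013711] 0.08489727047893932
```

To row units: 0.03 m is 3, 0.013 m is 1.3.

```bash
python3 -m creep '[[[0.3,0.05,3],0,0.085],[[0,0,3],0,0.085],[[0,0,1.3],0,0.085],[[0,0,0.5],0,0.085],[[0,0,0],0,0.085],[[0,0,0],0,0.085],[[0,0,0],0,0.085]]'
python3 -m creep '[[[0,0,0],0,0.05],[[0,0,0],0,0.05],[[0,0,0],0,0.05],[[0,0,0],0,0.05],[[0,0,0],0,0.05],[[0,0,0],0,0.05],[[0,0,0],0,0.05]]' 35
python3 -m creep '[[[0,0,-1],0,0.05],[[0,0,-3],0,0.05],[[0,0,-4],0,0.05],[[0,0,-4],0,0.05],[[0,0,0],0,0.05],[[0,0,0],0,0.05],[[0,0,0],0,0.05]]'
python3 -c "
from h import *
d=shot('wrist','w13');print(measure(d,'red',(256,258),70));print(observe()['position'],observe()['grip_width'])"
```

```text
time_s: 17.8
position: [0.4519, -0.1814, 0.0425]
tool_rot: [[-1.0, -0.0, 0.001], [-0.0, 1.0, -0.001], [-0.001, -0.001, -1.0]]
ft_force: [-0.5, -0.7, 0.2]
grip_width: 0.0851
gripper_force: 0.0
time_s: 18.5
position: [0.4517, -0.1812, 0.0424]
tool_rot: [[-1.0, -0.0, 0.001], [-0.0, 1.0, -0.001], [-0.001, -0.001, -1.0]]
ft_force: [-1.4, 1.5, 7.9]
grip_width: 0.0574
gripper_force: 36.1
time_s: 19.2
position: [0.4508, -0.1807, 0.1605]
tool_rot: [[-1.0, 0.0, -0.002], [0.0, 1.0, 0.001], [0.002, 0.001, -1.0]]
ft_force: [0.1, -0.8, -1.5]
grip_width: 0.0575
gripper_force: 38.4
(array([ 0.4515, -0.1808,  0.0305,  0.1546]), array([254.7, 259.9]), array([ 0.4458, -0.1808]))
[ 0.45087483 -0.18070891  0.16038013] 0.05715992727703472
```

To row units: -0.035 m is -3.5, -0.0335 m is -3.35.

```bash
python3 -m creep '[[[-3.5,-0.78,0],0,0.05],[[-3.5,-0.78,0],0,0.05],[[-3.5,-0.78,0],0,0.05],[[-3.5,-0.78,0],0,0.05],[[-3.35,-0.78,0],0,0.05],[[0,0,2],0,0.05],[[0,0,0],0,0.05],[[0,0,0],0,0.05],[[0,0,0],0,0.05]]'
python3 -c "
from h import *
d=shot('wrist','w14');print(measure(d,'red',(256,258),70))
for i in range(4):get_image('top')
print(observe()['position'],observe()['grip_width'])"
```

```text
time_s: 20.15
position: [0.6246, -0.2202, 0.1422]
tool_rot: [[-1.0, 0.0, 0.0], [0.0, 1.0, -0.0], [-0.0, -0.0, -1.0]]
ft_force: [-1.0, -0.1, -1.5]
grip_width: 0.0572
gripper_force: 38.4
(array([ 0.6253, -0.2204,  0.0305,  0.1361]), array([254.8, 259.8]), array([ 0.6197, -0.2202]))
[ 0.62487189 -0.22016707  0.14224544] 0.05790625769768076
```

View pics/w14.png

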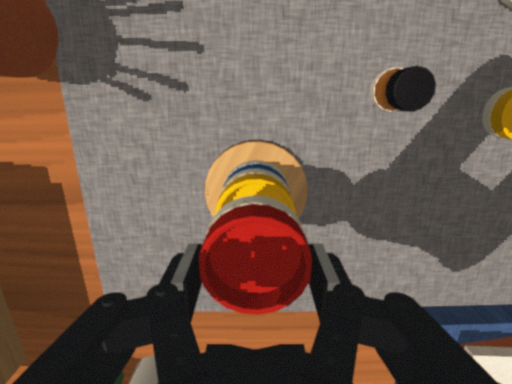

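Red at (255,260) is level and in line above yellow. TCP must come down 34 mm to 0.1085.

To row units: 0.015 m is 1.5, 0.01 m is 1.

```bash
python3 -m creep '[[[0.06,0.02,1.5],0,0.05],[[0,0,1],0,0.05],[[0,0,0],0,0.05],[[0,0,0],0,0.05],[[0,0,0.2],0,0.05],[[0,0,0.2],0,0.05],[[0,0,0.2],0,0.05],[[0,0,0.2],0,0.05],[[0,0,0.1],0,0.05],[[0,0,0],0,0.05]]'
python3 -m creep '[[[0,0,0],0,0.05],[[0,0,0],0,0.05]]'
python3 -c "
from h import *
d=shot('wrist','w15');print(measure(d,'red',(256,258),70));print(observe()['position'],observe()['ft_force'])"
```

```text
time_s: 21.4
position: [0.6245, -0.22, 0.1086]
tool_rot: [[-1.0, 0.0, 0.001], [0.0, 1.0, -0.0], [-0.001, -0.0, -1.0]]
ft_force: [-2.1, 1.2, 5.3]
grip_width: 0.0574
gripper_force: 39.0
time_s: 21.6
position: [0.6245, -0.22, 0.1085]
tool_rot: [[-1.0, 0.0, 0.001], [0.0, 1.0, -0.001], [-0.001, -0.001, -1.0]]
ft_force: [-2.0, 2.0, 5.3]
grip_width: 0.0575
gripper_force: 39.1
(array([ 0.6248, -0.2199,  0.0304,  0.1025]), array([254.9, 259.7]), array([ 0.6194, -0.22  ]))
[ 0.62450245 -0.21995949  0.10853228] [-1.04746587  0.68914136  5.54745527]
```

To row units: -0.04 m is -4, -0.03 m is -3.

```bash
python3 -m creep '[[[0,0,0],0,0.085],[[0,0,0],0,0.085],[[0,0,0],0,0.085],[[0,0,0],0,0.085],[[0,0,0],0,0.085],[[0,0,0],0,0.085],[[0,0,-3],0,0.085],[[0,0,-4],0,0.085],[[0,0,-2],0,0.085],[[0,0,0],0,0.085]]'
python3 -m creep '[[[0,0,0],0,0.085],[[0,0,0],0,0.085],[[0,0,0],0,0.085]]'
python3 -c "
from h import *
d=shot('wrist','w16');print(measure(d,'red',(256,215),60));print(observe()['position'])
s=shot('side','s16');print(measure(s,'red',(315,245),30))"
```

```text
time_s: 22.65
position: [0.6253, -0.2204, 0.2012]
tool_rot: [[-1.0, -0.0, 0.006], [-0.0, 1.0, -0.003], [-0.006, -0.003, -1.0]]
ft_force: [0.2, 0.6, -0.6]
grip_width: 0.0847
gripper_force: 0.0
time_s: 22.95
position: [0.624, -0.2198, 0.1962]
tool_rot: [[-1.0, 0.0, -0.002], [0.0, 1.0, 0.001], [0.002, 0.001, -1.0]]
ft_force: [-0.3, -0.3, 0.2]
grip_width: 0.0851
gripper_force: 0.0
(array([ 0.6251, -0.2204,  0.0299,  0.1027]), array([254.4, 204.2]), array([ 0.6218, -0.22  ]))
[ 0.62411406 -0.21983348  0.19641008]
(array([ 0.6232, -0.2203,  0.0298,  0.1034]), array([319.1, 255.4]), array([ 0.6214, -0.2249]))
```

View pics/w16.png

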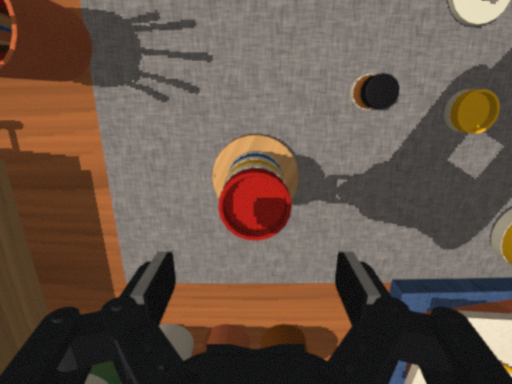

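Three dishes are stacked in line, with red at (256,204) and rim at 102.7 mm. Now the lid at (480,8).

```bash
python3 -m creep '[[[2.61,3.06,0],0,0.085],[[2.61,3.06,0],0,0.085],[[2.61,3.06,0],0,0.085],[[2.61,3.06,0],0,0.085],[[2.61,3.06,0],0,0.085],[[2.61,3.06,3],0,0.07],[[2.61,3.06,4],0,0.07],[[0,0,0],0,0.06],[[0,0,0],0,0.06],[[0,0,0],0,0.06]]'
python3 - <<'E'
from h import *
d=shot('wrist','w17');print(measure(d,'white',(256,215),75))
P=cloud(d);m=(np.hypot(P[:,:,0]-.441,P[:,:,1]+.006)<.04)
k=P[m&(P[:,:,2]>.034)&(P[:,:,2]<.045)&(d['depth']>0)];print('knob',cv2.minEnclosingCircle(k[:,:2].astype(np.float32)),np.median(k[:,2]),len(k))
k=P[m&(P[:,:,2]>.010)&(P[:,:,2]<.018)&(d['depth']>0)];print('disc',cv2.minEnclosingCircle(k[:,:2].astype(np.float32)),np.median(k[:,2]))
for i in range(3):get_image('top')
print(observe()['position'],observe()['grip_width'])
E
```

```text
time_s: 24.05
position: [0.4462, -0.0102, 0.1332]
tool_rot: [[-1.0, 0.0, 0.002], [0.0, 1.0, -0.001], [-0.002, -0.001, -1.0]]
ft_force: [0.3, -0.0, -0.1]
grip_width: 0.0601
gripper_force: 0.0
(array([ 0.4787, -0.0116,  0.068 ,  0.0155]), array([255.9, 214.9]), array([ 0.4641, -0.0094]))
knob ((0.44072484970092773, -0.006707532797008753), 0.010096668265759945) 0.03850313146438897 469
disc ((0.440918892621994, -0.006899291183799505), 0.03012183867394924) 0.014591062220550344
[ 0.44562937 -0.01007185  0.13292751] 0.06026270285233444
```

View pics/w17.png

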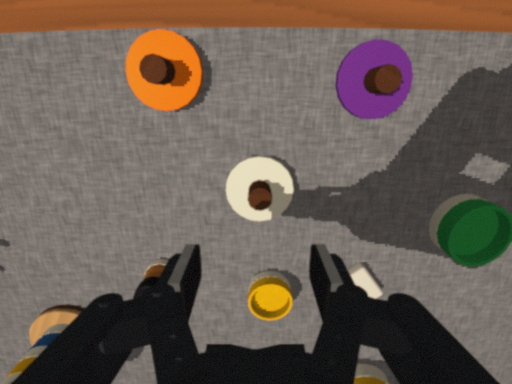

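White lid at (260,190), knob axis at (0.4408, -0.0068), top at 38.5 mm. Orange (164,70) and purple (375,80) stay. Narrowing the fingers first, since they swing forward, and checking where the tips are.

To row units: 0.03 m is 3, 0.02 m is 2.

```bash
python3 -m creep '[[[0.46,0.32,3],0,0.04],[[0,0,2],0,0.04],[[0,0,0],0,0.04],[[0,0,0],0,0.04],[[0,0,0],0,0.04]]'
python3 - <<'E'
from h import *
d=shot('wrist','w18');s=observe();print(s['position'],s['grip_width'],tips_ahead)
P=cloud(d);k=P[(d['depth']>0)&(abs(P[:,:,1]+.0068)<.045)&(P[:,:,2]>.045)&(P[:,:,2]<.12)&(abs(P[:,:,0]-.441)<.03)]
print(len(k),np.percentile(k[:,2],[0,1,5]))
m=(np.hypot(P[:,:,0]-.441,P[:,:,1]+.006)<.04)
k=P[m&(P[:,:,2]>.034)&(P[:,:,2]<.045)&(d['depth']>0)];print('knob',cv2.minEnclosingCircle(k[:,:2].astype(np.float32)),np.median(k[:,2]),len(k))
E
```

```text
time_s: 24.75
position: [0.441, -0.0066, 0.0835]
tool_rot: [[-1.0, 0.0, 0.002], [0.0, 1.0, -0.001], [-0.002, -0.001, -1.0]]
ft_force: [0.2, 0.1, -0.1]
grip_width: 0.0398
gripper_force: 0.0
[ 0.44094291 -0.00651459  0.08346895] 0.03992979103904759 0.022
8058 [0.06290968 0.06711962 0.07365845]
knob ((0.4404263496398926, -0.006734245922416449), 0.009920265525579453) 0.03843747875658843 686
```

Tips are about 21 mm ahead. TCP at 0.042 leaves some 5 mm above the disc.

The manual's scale: shifts go in cm. Converting my numbers, 0.02 m is 2, 0.015 m is 1.5.

```bash
python3 -m creep '[[[0.03,0,2],0,0.04],[[0,0,1.5],0,0.04],[[0,0,0.65],0,0.04],[[0,0,0],0,0.04],[[0,0,0],0,0.04],[[0,0,0],0,0.01],[[0,0,0],0,0.01],[[0,0,0],0,0.01],[[0,0,0],0,0.01],[[0,0,0],0,0.01]]' 35
python3 -m creep '[[[0,0,0],0,0.01],[[0,0,0],0,0.01],[[0,0,-1],0,0.01],[[0,0,-3],0,0.01],[[0,0,-4],0,0.01],[[0,0,-4.5],0,0.01],[[0,0,0],0,0.01],[[0,0,0],0,0.01],[[0,0,0],0,0.01]]'
python3 - <<'E'
from h import *
d=shot('wrist','w19');s=observe();print(s['position'],s['grip_width'],s['gripper_force'])
P=cloud(d);z=s['position'][2];p=s['position']
k=P[(np.hypot(P[:,:,0]-p[0],P[:,:,1]-p[1])<.04)&(P[:,:,2]>z-.035)&(P[:,:,2]<z-.024)&(d['depth']>0)];print('disc',cv2.minEnclosingCircle(k[:,:2].astype(np.float32)),np.median(k[:,2]))
A=np.c_[k[:,:2],np.ones(len(k))];print('slope',np.linalg.lstsq(A,k[:,2],rcond=None)[0][:2])
E
```

```text
time_s: 25.8
position: [0.4403, -0.0064, 0.0417]
tool_rot: [[-1.0, -0.0, 0.001], [-0.0, 1.0, -0.0], [-0.001, -0.0, -1.0]]
ft_force: [-0.7, 0.4, 4.6]
grip_width: 0.0186
gripper_force: 34.0
time_s: 26.7
position: [0.4393, -0.006, 0.1652]
tool_rot: [[-1.0, 0.0, -0.002], [0.0, 1.0, 0.001], [0.002, 0.001, -1.0]]
ft_force: [-0.1, 0.7, -1.1]
grip_width: 0.0188
gripper_force: 34.4
[ 0.43929403 -0.00606429  0.16497277] 0.018459557769260903 34.41522181034088
disc ((0.4394780695438385, -0.006309118587523699), 0.03008442185819149) 0.13791956928774124
slope [0.02176435 0.00039572]
```

View pics/w19.png

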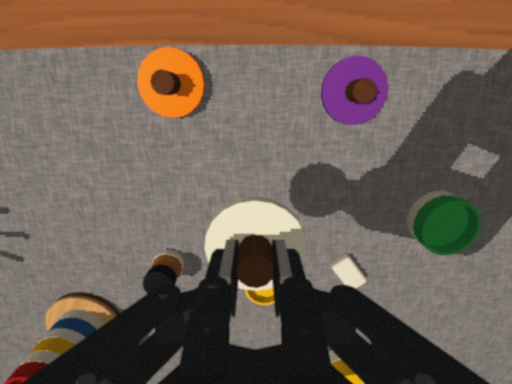

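Lid held by the knob at (256,260), level. Carrying it over the stack.

To row units: -0.01 m is -1, -0.0306 m is -3.06.

```bash
python3 -m creep '[[[-2.65,-3.05,-1],0,0.01],[[-2.65,-3.05,0],0,0.01],[[-2.65,-3.05,0],0,0.01],[[-2.65,-3.05,0],0,0.01],[[-2.65,-3.05,0],0,0.01],[[-2.65,-3.06,0],0,0.01],[[-2.65,-3.06,0],0,0.01],[[0,0,0],0,0.01],[[0,0,0],0,0.01],[[0,0,0],0,0.01]]'
python3 - <<'E'
from h import *
for i in range(6):get_image('top')
d=shot('wrist','w20');s=observe();p=s['position'];z=p[2];print(p)
P=cloud(d)
k=P[(np.hypot(P[:,:,0]-p[0],P[:,:,1]-p[1])<.04)&(P[:,:,2]>z-.032)&(P[:,:,2]<z-.024)&(d['depth']>0)];print('disc',cv2.minEnclosingCircle(k[:,:2].astype(np.float32)),np.median(k[:,2]))
E
```

```text
time_s: 27.75
position: [0.6248, -0.2191, 0.175]
tool_rot: [[-1.0, -0.0, -0.002], [-0.0, 1.0, 0.001], [0.002, 0.001, -1.0]]
ft_force: [-0.1, 0.4, -0.6]
grip_width: 0.0186
gripper_force: 34.5
[ 0.62533035 -0.21959453  0.17624775]
disc ((0.6256267428398132, -0.21954429149627686), 0.030200228095054626) 0.14894787693737527
```

```bash
python3 -m creep '[[[0.08,-0.04,1.5],0,0.01],[[0,0,1],0,0.01],[[0,0,0.4],0,0.01],[[0,0,0],0,0.01],[[0,0,0],0,0.01],[[0,0,0.2],0,0.01],[[0,0,0.2],0,0.01],[[0,0,0.2],0,0.01],[[0,0,0.2],0,0.01],[[0,0,0.1],0,0.01]]'
python3 -m creep '[[[0,0,0],0,0.01],[[0,0,0],0,0.01],[[0,0,0],0,0.01]]'
python3 - <<'E'
from h import *
d=shot('wrist','w21');s=observe();p=s['position'];z=p[2];print(p,s['ft_force'])
P=cloud(d)
k=P[(np.hypot(P[:,:,0]-p[0],P[:,:,1]-p[1])<.04)&(P[:,:,2]>z-.032)&(P[:,:,2]<z-.024)&(d['depth']>0)];print('disc',cv2.minEnclosingCircle(k[:,:2].astype(np.float32)),np.median(k[:,2]))
E
```

```text
time_s: 29.1
position: [0.6246, -0.2204, 0.1377]
tool_rot: [[-1.0, 0.0, -0.0], [0.0, 1.0, 0.0], [0.0, 0.0, -1.0]]
ft_force: [-0.1, 0.7, 5.5]
grip_width: 0.019
gripper_force: 35.1
time_s: 29.4
position: [0.6247, -0.2203, 0.138]
tool_rot: [[-1.0, 0.0, 0.0], [0.0, 1.0, -0.0], [-0.0, -0.0, -1.0]]
ft_force: [-0.5, 0.5, -1.1]
grip_width: 0.0184
gripper_force: 34.6
[ 0.62463853 -0.22036734  0.1379904 ] [ 0.51002323  0.00117046 -0.90655526]
disc ((0.6251223683357239, -0.22074949741363525), 0.030182814225554466) 0.11066346025654647
```

To row units: 0.0007 m is 0.07.

```bash
python3 -m creep '[[[0,0,0.07],0,0.01],[[0,0,0],0,0.01],[[0,0,0],0,0.01]]'
python3 -m creep '[[[0,0,0],0,0.03],[[0,0,0],0,0.045],[[0,0,0],0,0.045],[[0,0,0],0,0.045],[[0,0,-2],0,0.045],[[0,0,-4],0,0.045],[[0,0,-4],0,0.045],[[0,0,0],0,0.045],[[0,0,0],0,0.045],[[0,0,0],0,0.045]]'
python3 - <<'E'
from h import *
d=shot('wrist','w22');s=observe();print(s['position'],s['gripper_force'])
P=cloud(d)
k=P[(np.hypot(P[:,:,0]-.6245,P[:,:,1]+.22)<.04)&(P[:,:,2]>.106)&(P[:,:,2]<.115)&(d['depth']>0)];print('disc',cv2.minEnclosingCircle(k[:,:2].astype(np.float32)),np.median(k[:,2]))
A=np.c_[k[:,:2],np.ones(len(k))];print('slope',np.linalg.lstsq(A,k[:,2],rcond=None)[0][:2])
a=d['pixels'][110:290,150:360,::-1];b=shot('side','s22')['pixels'][180:360,210:420,::-1]
cv2.imwrite('pics/fin.png',cv2.resize(np.hstack([a,b]),(800,343)))
E
```

```text
time_s: 29.75
position: [0.6247, -0.2204, 0.1377]
tool_rot: [[-1.0, 0.0, 0.001], [0.0, 1.0, -0.0], [-0.001, -0.0, -1.0]]
ft_force: [-0.7, 0.6, 3.5]
grip_width: 0.0184
gripper_force: 34.9
time_s: 30.75
position: [0.6242, -0.2202, 0.2357]
tool_rot: [[-1.0, 0.0, -0.002], [0.0, 1.0, 0.001], [0.002, 0.001, -1.0]]
ft_force: [-0.5, -0.8, -0.2]
grip_width: 0.0451
gripper_force: 0.0
[ 0.6242435  -0.22016444  0.23558872] 0.0
disc ((0.6253628730773926, -0.22084572911262512), 0.030124688521027565) 0.1105726937456854
slope [0.00308705 0.00058327]
```

View pics/fin.png

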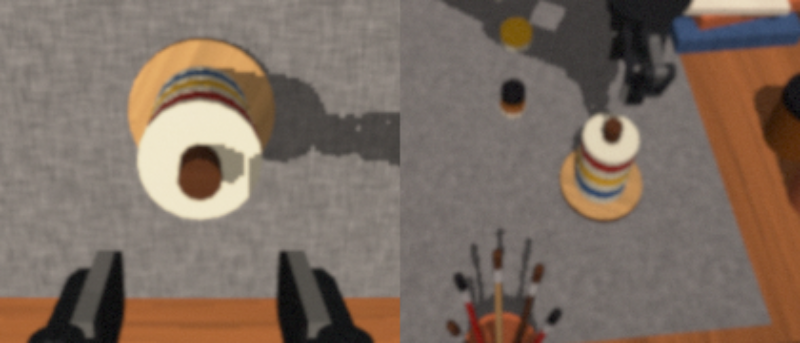

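The full stack stands straight: lid at crop (198,160), slope 0.003, disc top at 110.6 mm, gripper clear. Handing in.

```bash
python3 -c "
from rig import close_job
print(close_job())"
```

```text
the job is handed in; nothing more can be done
None
```

The job is handed in: blue, yellow and red dishes and the white lid are stacked in the stand, measured upright and fully seated, in about 31 s of the 106 s; the judge returned no verdict.

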